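# Pack engraving blanks on edge in a rack and push its stop snug

## Task

Pack the two wooden blanks that lean in the stands into the rack beside the one already standing there: all three upright and flat on the rack's floor, the tallest against the fixed wall, the middle one next and the shortest beside the sliding stop. Leave the stop pushed up snug, so that the row stands face to face with no gaps, and let go of everything. Do not disturb the bottle, the mug, the jar or the sanding block.

Things in the scene. Friction and masses are not known exactly. Their poses are not given: they have to be found in the camera images.
- tall_c (a point): plain wooden engraving blank, a rectangular board 120 mm wide, 120 mm tall, 20 mm thick, about 190 g; this point is its centre, half-way up. Its axes: x = through the thickness, y = along the width, z = up along its height. At the start it leans in one of the two stands (which one varies), its z axis 30 degrees from vertical, top towards the robot's side (towards the stand's -x).
- middle_c (a point): plain wooden engraving blank, a rectangular board 105 mm wide, 100 mm tall, 20 mm thick, about 140 g; this point is its centre, half-way up. Its axes: x = through the thickness, y = along the width, z = up along its height. At the start it already stands upright in the rack, across the row, anywhere from near the wall to near the middle; it may be in the way of the tallest one and can be moved.
- short_c (a point): plain wooden engraving blank, a rectangular board 90 mm wide, 86 mm tall, 20 mm thick, about 105 g; this point is its centre, half-way up. Its axes: x = through the thickness, y = along the width, z = up along its height. At the start it leans in one of the two stands (which one varies), its z axis 30 degrees from vertical, top towards the robot's side (towards the stand's -x).
- stand_a: fixed dark steel stand, base 100 (x) x 92 (y) x 6 mm, origin under its centre. Holds a blank leaning 30 deg, top to its -x, lower edge's middle at (20, 0, 20) mm. Feet square to the blank, 8 mm lips 1.5 mm off its face: draw it out along its own height first. Two back prongs 10 mm wide at y = +-36 mm reach 65 mm up it; between them its back is free.
- stand_b: second stand, same as stand_a: fixed dark steel stand, base 100 (x) x 92 (y) x 6 mm, origin under its centre. Holds a blank leaning 30 deg, top to its -x, lower edge's middle at (20, 0, 20) mm. Feet square to the blank, 8 mm lips 1.5 mm off its face: draw it out along its own height first. Two back prongs 10 mm wide at y = +-36 mm reach 65 mm up it; between them its back is free.
- rack_wall (a point): fixed plywood rack. Point on the tray floor (12 mm above the bench), middle of the end wall's inner face. y = along the row from wall to stop, x = across, z up. Wall: y -12 to 0 mm, 160 mm wide, top 58 mm above the floor. Floor: y 0 to 245 mm, 140 mm wide between side lips 10 mm thick and high; blanks stand with their width along x.
- stop (a joint): sliding aluminium end stop: travel towards the wall in m, 0 (wide open) to 0.130. Clear gap from wall to its face = 0.185 minus this; three blanks measure 60 mm, so snug is 0.125. About 3 N of friction; stays where left. Its plate is 110 mm wide, 12 mm thick, top 58 mm above the tray floor.
- stop_grip (a point): black grip block on the back of the stop, moves with it: 30 mm across the row (x), 16 mm along it (y), from 8 to 58 mm above the tray floor. Point on its middle line, 15 mm below its top, 55 mm above the bench, 42 mm behind the stop's face (12 mm plate, 22 mm clear, then the block). Axes as rack_wall.
- bottle_ref (a point): amber oil bottle, 60 mm diameter, 150 mm tall. Bystander, leave it alone; this point is at its middle, half-way up.
- mug_ref (a point): white mug, 80 mm diameter, 90 mm tall, with a handle. Bystander, leave it alone; this point is at its middle, half-way up.
- jar_ref (a point): lidded glass jar, 68 mm diameter, 95 mm tall. Bystander, leave it alone; this point is at its middle, half-way up.
- sander_ref (a point): cork sanding block, 65 x 110 x 45 mm. Bystander, leave it alone; this point is at its middle, half-way up.
There are look-alikes about, which are no part of the job. Leave any purple look-alike of the part that bears short_c alone. What is shaped like the part that bears tall_c but green is not meant.

How it is judged (in metres and radians):
At the end, for the whole second after the job is handed in: Stop at rest, at most 4 mm of slack in the row (joint above 0.121); all blanks on the floor (4 mm), upright (0.08 rad), within 35 mm of the middle line; centres from the wall: tallest 4-18 mm, middle 23-41 mm, shortest 43-61 mm (value of joint stop above 0.121 m and angle between each of tall_c, middle_c, short_c's own z axis and vertical below 0.08 rad and y of tall_c in the frame of rack_wall between 0.004 and 0.018 m and x of tall_c in the frame of rack_wall between -0.035 and 0.035 m and z of tall_c in the frame of rack_wall between 0.056 and 0.064 m and y of middle_c in the frame of rack_wall between 0.023 and 0.041 m and x of middle_c in the frame of rack_wall between -0.035 and 0.035 m and z of middle_c in the frame of rack_wall between 0.046 and 0.054 m and y of short_c in the frame of rack_wall between 0.043 and 0.061 m and x of short_c in the frame of rack_wall between -0.035 and 0.035 m and z of short_c in the frame of rack_wall between 0.039 and 0.047 m and velocity of joint stop below 0.01 m/s); the robot touches nothing.
It fails at once if the oil bottle is shoved more than 25 mm or tipped (distance of bottle_ref from where it was at the start of the episode above 0.025 m or angle between bottle_ref's own z axis and vertical above 0.3 rad).
It fails at once if the mug is shoved more than 25 mm or tipped (distance of mug_ref from where it was at the start of the episode above 0.025 m or angle between mug_ref's own z axis and vertical above 0.3 rad).
It fails at once if the sanding block is shoved more than 25 mm or tipped (distance of sander_ref from where it was at the start of the episode above 0.025 m or angle between sander_ref's own z axis and vertical above 0.3 rad).
It fails at once if the jar is shoved more than 25 mm or tipped (distance of jar_ref from where it was at the start of the episode above 0.025 m or angle between jar_ref's own z axis and vertical above 0.3 rad).
It also fails if it takes over 72 s, if anything falls off the work surface, if the arm or the gripper's body presses on something with over 40 N, if the wrist force passes 120 N, or if a joint passes its speed limit or range.

## Robot

A 6-joint arm with a two-finger parallel gripper is mounted at the origin on the work surface. World frame = base frame: x ahead of the robot, y to its left, z up, the work surface at z = 0. Lengths are in mm, angles in rad, forces in N, time in s.
With the tool pointing down it reaches from about 150 to 775 mm from the base axis. Payload 6.1 kg.
Tool frame: the origin (TCP) lies at the very end of the fingers, on their centre line; the grasp point (between the pads) lies behind it (tcp_to_grasp is the z of the grasp point in the tool frame, in mm); z points along the fingers, y is the direction in which the jaws open and shut (so a half turn about z gives the same grasp; the last joint's range is limited). The gripper opens to 85 mm and grips with 20 to 120 N. Pads are 22 mm wide; open, the fingers measure 114 mm over their backs; the gripper's body (76 mm by 85 mm) begins 54 mm behind the grasp point. The pads swing forward as they close: fully open they stand 13 mm farther back than shut.
Start: joints at [-1.203, 0.126, -0.04, 1.405, 0, 1.571], TCP at [188.763, -489.874, 231.295] pointing down, gripper open.
Joint ranges: [-2.72, 2.72], [-0.95, 1.95], [-1.27, 1.35], [-1.78, 2.02], [-1.46, 1.47], [-3.14, 3.14]. Speed limits (rad/s): [2.39, 2.39, 3.01, 3.14, 3.14, 3.14].

## Interface

Orientations are given as [roll, pitch, yaw] about the fixed x, y, z axes, in that order (R = Rz(yaw) Ry(pitch) Rx(roll)).
In Python, from bench import read_state, read_camera, camera_model, finish_job, tcp_to_grasp gives the robot as it stands.
- The arm moves only by the shell command python3 -m pendant 'ROWS' [OPENING]. ROWS is JSON, a list of rows, each a list of 4 numbers: the shift along the world's x, y, z in units of 15 cm (1.0 is 15 cm), then the turn about the world's z in units of 30 degrees (1.0 is 30 degrees). In form: [[dx, dy, dz, twist], ...]. A call has 1 to 20 rows; each row shifts and turns the pose as measured when the row begins; what a row does not reach is not made up. A row lasts 1/8 s, in which the tool goes at most 62.5 mm and 10.7 degrees, less where a joint would pass 70% of its speed; a pose out of reach is approached as far as the arm can. A call with a number of a shift or a turn outside -1 to 1 is refused whole. A call with a gripper value outside its range is refused whole. OPENING is the opening, from 0 (shut) to 1 (fully open), set as the call begins (- or left out, the last holds). The fingers move at their own pace and stop on an object; the grip force is fixed at half the most. Time passes only in rows, so rows that do not move let the fingers close. It gives the time, the measured TCP pose, the force and the opening at its end, in the units of the state.
- read_state(): the state, without advancing time (a new reading comes with each control period).
- read_camera(name): name is "side" or "top"; returns the picture (480x640x3 uint8, red, green, blue); there is no depth.
- camera_model(name): a dict with "vfov" (degrees; the focal length in pixels is half the picture's height over the tangent of half this angle, whatever the lens; pixels are square), "cx", "cy" (the principal point, pixels), "k1" (the pictures are not rectified: a ray, as slopes to the right and down, at radius r is drawn at 1 + k1 r^2 times it, then the intrinsics apply), "world_from_camera" (4x4, takes a point from camera to world coordinates). Camera axes: x right, y up, looking along -z (the intrinsics and any distortion apply to the point x, -y, -z); pixel columns grow to the right and rows downward; lengths in mm; the calibration is good to about 2 mm. A picture is of the moment at which its call begins. camera_model takes no time and is no camera call.
- finish_job(): hands the job in, once; it reports no verdict.
The state is a dict: "time": time; "joint_positions": joint angles; "qvel": joint speeds; "tau": joint torques, N m; "tool_pos": TCP position; "ee_rot": TCP orientation; "ft_force": force on the tool from outside, world axes, zero at the start; "moment": the same for the moment, N m; "finger_gap": finger opening in mm.
Only numpy, scipy, OpenCV 4.12 (cv2) and the standard library are available. Lean on these libraries where they do the work, as an engineer would, in place of code of your own. Each camera call takes 0.05 s, during which the arm holds its last target. There are 200 camera calls.

## Working session

There is one attempt and no reset: what is moved stays moved. The work goes in short steps, Python scripts to look and compute and a shell command to move; the robot and the scene stay as the last step left them, time stands still between calls to the robot, and variables do not carry over. Pictures are saved under pics/ and viewed, about 8 in all and at most 12, crops included, and the job is handed in when it is done.

```bash
ls; mkdir -p pics; python3 - <<'E'
from bench import *
import cv2, numpy as np
print(read_state()); 
try: print(tcp_to_grasp)
except Exception as e: print(e)
for n in("side","top"):
    m=camera_model(n); print(n,{k:(np.round(v,3).tolist()) for k,v in m.items()})
    cv2.imwrite(f"pics/{n}0.png",read_camera(n)[:,:,::-1])
E
```

```text
pics
{'time': 0.0, 'joint_positions': array([-1.20297936e+00,  1.26414201e-01, -4.06005475e-02,  1.40543458e+00,
        2.79987565e-05,  1.57079840e+00]), 'qvel': array([ 0.00103282,  0.00049273,  0.00051862, -0.00111119,  0.00032789,
        0.00055338]), 'tau': array([-6.14437758e-04, -4.35915327e+01,  3.52921450e+01,  1.72675151e-02,
        1.75270084e-04,  2.55328324e-06]), 'tool_pos': array([ 188.63680919, -489.49282802,  230.51396872]), 'ee_rot': array([-3.13993965e+00, -2.79952878e-05,  3.67814849e-01]), 'ft_force': array([ 0.64422474, -0.96681209,  0.33740428]), 'moment': array([0.07932436, 0.00066589, 0.01165087]), 'finger_gap': 85.09013639958708}
-18.700000000000003
side {'vfov': 56.798, 'cx': 326.254, 'cy': 241.45, 'k1': 0.006, 'world_from_camera': [[1.0, 0.005, -0.022, 521.936], [-0.02, 0.646, -0.763, -756.806], [0.01, 0.763, 0.646, 794.932], [0.0, 0.0, 0.0, 1.0]]}
top {'vfov': 42.626, 'cx': 318.394, 'cy': 235.568, 'k1': -0.202, 'world_from_camera': [[0.024, 0.987, -0.158, 311.798], [-1.0, 0.025, 0.005, 54.355], [0.009, 0.158, 0.987, 1590.383], [0.0, 0.0, 0.0, 1.0]]}
```

View pics/side0.png

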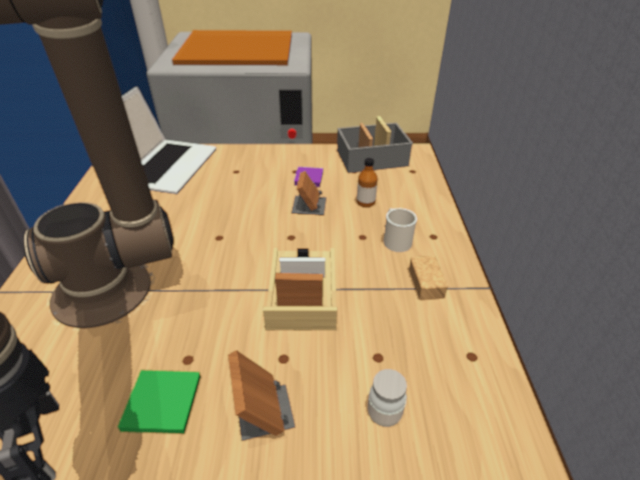

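View pics/top0.png

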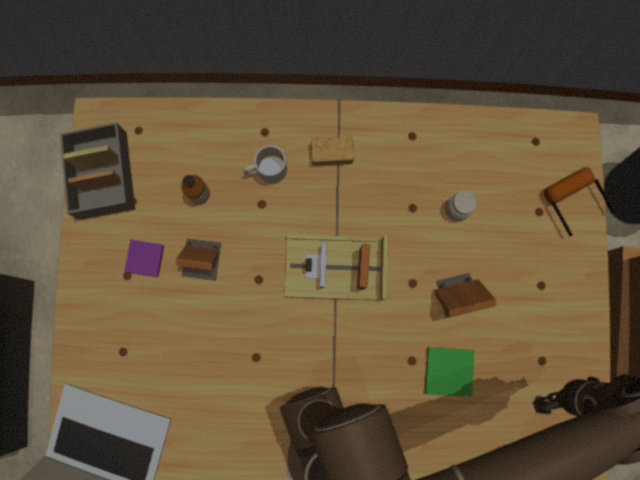

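The side view shows the rack at (300,290) with the wall nearest the camera and the middle blank inside. One stand is at (260,400) with the tall blank, the other at (308,195) with the short one.

Possible mix-ups, by top-view pixel:
- **Leaning brown boards in stands:** (465,297) is the larger, so tall; (198,258) is the smaller, so short. These are my choices.
- **Brown board in the rack:** (363,266) is middle.
- **Decoys:** green square (450,371), purple square (144,258), boards in the grey bin (95,165), orange cylinder (570,187).

Next is one close crop sheet to check this.

```bash
cat > h.py <<'E'
import numpy as np, cv2
from bench import *
def cam(n):
    m=camera_model(n); T=np.array(m["world_from_camera"]); f=240/np.tan(np.radians(m["vfov"]/2))
    K=np.array([[f,0,m["cx"]],[0,f,m["cy"]],[0,0,1.]]); return T,K,np.array([m["k1"],0,0,0.])
def ray(n,px):
    T,K,D=cam(n); u=cv2.undistortPoints(np.array([[px]],float),K,D)[0,0]
    d=T[:3,:3]@np.array([u[0],-u[1],-1]); return T[:3,3],d/np.linalg.norm(d)
def onz(n,px,z):
    o,d=ray(n,px); return o+d*(z-o[2])/d[2]
def tri(pt,ps):
    A=np.zeros((3,3));b=np.zeros(3);L=[]
    for n,p in(("top",pt),("side",ps)):
        o,d=ray(n,p);M=np.eye(3)-np.outer(d,d);A+=M;b+=M@o;L.append((o,M))
    x=np.linalg.solve(A,b); return x,max(np.linalg.norm(M@(x-o)) for o,M in L)
def proj(n,P):
    T,K,D=cam(n);c=np.linalg.inv(T)@np.append(P,1);return cv2.projectPoints(np.array([[c[0],-c[1],-c[2]]]),np.zeros(3),np.zeros(3),K,D)[0].ravel()
def crops(out,specs,w=400,h=300):
    t=[]
    for n,x,y,s in specs:
        im=cv2.imread(n) if isinstance(n,str) else n
        c=cv2.resize(im[y:y+h//s,x:x+w//s],None,fx=s,fy=s,interpolation=cv2.INTER_CUBIC)
        c=cv2.convertScaleAbs(c,alpha=1.3,beta=15)
        for k in range(0,w,10*s): cv2.line(c,(k,0),(k,6),(255,255,0),1);cv2.putText(c,str(x+k//s),(k,15),0,.3,(255,255,0)) 
        for k in range(0,h,10*s): cv2.line(c,(0,k),(6,k),(255,255,0),1);cv2.putText(c,str(y+k//s),(8,k+4),0,.3,(255,255,0))
        t.append(c)
    cv2.imwrite(out,np.vstack([np.hstack(t[:2]),np.hstack(t[2:])]) if len(t)>2 else np.hstack(t))
E
python3 - <<'E'
from h import *
crops("pics/c1.png",[("pics/top0.png",425,265,5),("pics/top0.png",165,225,5),("pics/top0.png",275,225,3),("pics/side0.png",220,345,4)])
E
```

```text
Traceback (most recent call last):
  File "h.py", line 27, in crops
    cv2.imwrite(out,np.vstack([np.hstack(t[:2]),np.hstack(t[2:])]) if len(t)>2 else np.hstack(t))
                    ~~~~~~~~~^^^^^^^^^^^^^^^^^^^^^^^^^^^^^^^^^^^^^
ValueError: all the input array dimensions except for the concatenation axis must match exactly, but along dimension 1, the array at index 0 has size 800 and the array at index 1 has size 799
```

```bash
sed -i 's/t.append(c)/t.append(cv2.resize(c,(w,h)))/' h.py
python3 - <<'E'
from h import *
crops("pics/c1.png",[("pics/top0.png",425,265,5),("pics/top0.png",165,225,5),("pics/top0.png",275,225,3),("pics/side0.png",220,345,4)])
E
```

```text
(no output)
```

View pics/c1.png

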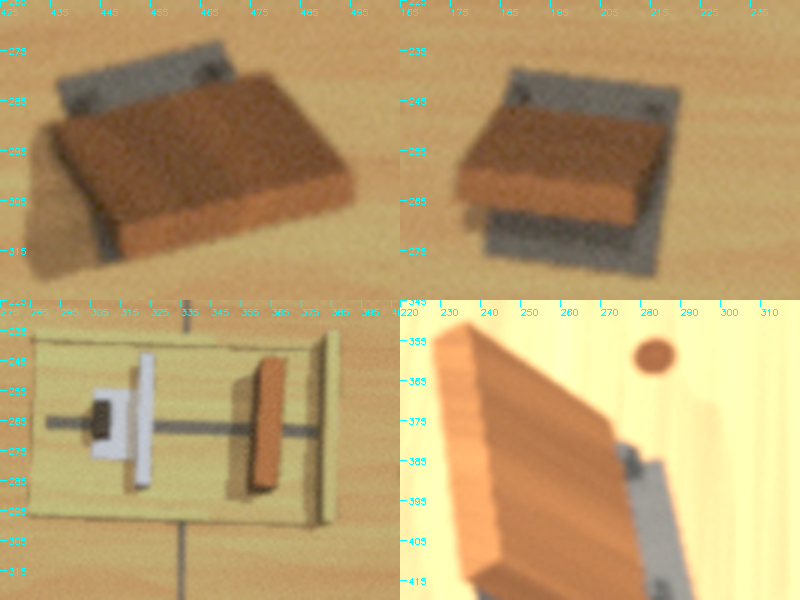

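The crops confirm the choice: the larger brown board is at (465,297) and the smaller at (198,258). The middle blank is close to the wall, with its top face at x 360-370.

```bash
python3 - <<'E'
from h import *
np.set_printoptions(precision=1,suppress=True)
def show(name,ps,z):
    P=[onz("top",p,z)[:2] for p in ps]; d=P[1]-P[0]
    m=(P[0]+P[1])/2; print(name,P[0],P[1],"mid",m,"len",np.linalg.norm(d),"ang",np.degrees(np.arctan2(d[1],d[0]))); return m
for nm,c in dict(tall=(([435.4,290.6],[478.6,279.4]),([448.6,310],[495,301]),([449.4,316.6],[495.8,305.4]),120),short=(([186,246.6],[218.6,249.4]),([177,258],[212.6,261.4]),([176.6,265],[211.8,270.2]),86)).items():
    h=c[3]*.866
    show(nm+" lowfront",c[0],25); show(nm+" topfront",c[1],25+h); show(nm+" topback",c[2],15+h)
show("wall in",([383.3,235.7],[382,299]),70)
show("wall out",([388,235.7],[387,299]),70)
show("mid -y",([369.7,244.3],[367,288.3]),112);show("mid +y",([363,244.3],[359.7,288.3]),112)
show("stop -y",([326.7,242.7],[325,287.3]),70);show("stop +y",([322.3,242.7],[320.3,287.3]),70)
show("grip",([309,258],[308.5,271]),70)
show("rack far", ([285.5,235.5],[285,297.5]),22)
print("green/jar etc", onz("top",[462,205],95)[:2],onz("top",[270,157],90)[:2],onz("top",[192,185],150)[:2],onz("top",[332,150],45)[:2])
E
```

```text
tall lowfront [ 426.9 -257.3] [ 457.9 -371.5] mid [ 442.4 -314.4] len 118.33164734330144 ang -74.82511233714082
tall topfront [ 373.3 -268.9] [ 396.4 -383.8] mid [ 384.9 -326.3] len 117.26060359940007 ang -78.62486315993185
tall topback [ 357.9 -273.1] [ 386.3 -388.8] mid [ 372.1 -330.9] len 119.13211077577355 ang -76.1824707582369
short lowfront [524.5 388.6] [519.6 302.9] mid [522.  345.8] len 85.84093158356882 ang -93.32479494667342
short topfront [485.5 393.7] [479.6 304.5] mid [482.5 349.1] len 89.36453706324214 ang -93.75609280674628
short topback [469.2 396. ] [458.9 307.1] mid [464.  351.5] len 89.44009337726202 ang -96.59672482077796
wall in [ 558.9 -116.1] [ 400.2 -114.5] mid [ 479.6 -115.3] len 158.77005381076663 ang 179.39640486744133
wall out [ 559.3 -128. ] [ 400.4 -126.9] mid [ 479.8 -127.5] len 158.81791698285969 ang 179.6047528223035
mid -y [530.1 -78.3] [422.8 -73.2] mid [476.4 -75.8] len 107.42475733815802 ang 177.25155076585153
mid +y [529.7 -62. ] [422.4 -55.6] mid [476.  -58.8] len 107.47768049900807 ang 176.56975779629195
stop -y [537.6  25.6] [426.   27.3] mid [481.8  26.5] len 111.63300442018496 ang 179.12816537768114
stop +y [537.3  36.6] [425.7  38.9] mid [481.5  37.8] len 111.65077091849251 ang 178.8046723130938
grip [498.   68.8] [465.4  69.2] mid [481.7  69. ] len 32.52582257540991 ang 179.3301304260139
rack far [560.8 131.5] [400.9 127.7] mid [480.8 129.6] len 159.89253957580485 ang -178.63995079922708
green/jar etc [ 638.3 -312.5] [750.1 174.3] [658.4 356.4] [786.4  16.6]
```

Measured sizes agree with those given (120, 90, 160, 105 and 110 mm, each within 3 mm). The wall's inner face is at (480,-115). The stop face is at y≈26, a gap of about 142 mm. The middle blank is at (476,-67), too near the wall, so I will shift it first.

```bash
python3 -m pendant '[[0.2,0.28,0,-0.07],[0.2,0.28,0,-0.07],[0.2,0.28,0,-0.07],[0.2,0.28,0,-0.07],[0.2,0.28,0,-0.07],[0.2,0.28,0,-0.07],[0.2,0.28,0,-0.07],[0.2,0.28,0,-0.07],[0.2,0.28,0,-0.07],[0.1,0.28,0,-0.07],[0,0,0,0]]' 1
```

```text
time: 1.48
tool_pos: [478.5, -54.6, 225.6]
ee_rot: [-3.136, 0.004, -0.014]
ft_force: [-0.2, -0.5, -0.1]
finger_gap: 85.6
```

```bash
python3 -m pendant '[[0,-0.08,-0.2,0],[0,0,-0.25,0],[0,0,-0.2,0],[0,0,-0.15,0],[0,0,0,0]]' 1; python3 - <<'E'
from h import *
a=read_camera("top")[:,:,::-1];b=read_camera("side")[:,:,::-1]
crops("pics/c2.png",[(a.copy(),300,215,4),(b.copy(),260,220,4)])
E
```

```text
time: 2.1
tool_pos: [476.3, -69.2, 101.4]
ee_rot: [-3.137, 0.006, -0.015]
ft_force: [0.1, -0.6, 0.8]
finger_gap: 85.3
```

View pics/c2.png

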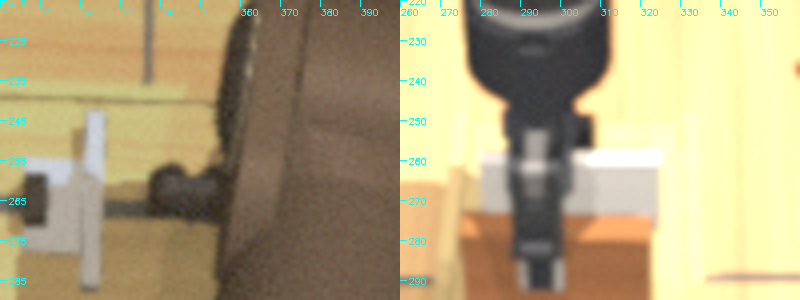

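The gripper straddles the middle blank (side view (297,270), fingers in front of it and behind). I'll descend to z≈80 and close.

```bash
python3 -m pendant '[[0,0,-0.1,0],[0,0.01,-0.05,0],[0,0,0,0]]' 1; python3 -m pendant '[[0,0,0,0],[0,0,0,0],[0,0,0,0],[0,0,0,0],[0,0,0,0],[0,0,0,0]]' 0
```

```text
time: 2.58
tool_pos: [479.3, -68.2, 81.7]
ee_rot: [-3.138, -0.002, -0.015]
ft_force: [-0.5, -0.5, -0.6]
finger_gap: 85.1
time: 3.32
tool_pos: [479.9, -68.0, 82.6]
ee_rot: [-3.138, -0.003, -0.014]
ft_force: [-0.3, -0.0, -0.3]
finger_gap: 18.9
```

```bash
python3 -m pendant '[[0,0,0.05,0],[0,0.07,0,0.01],[0,0.07,0,0.02],[0,0,0,0]]' 0; python3 -m pendant '[[0,0,-0.02,0],[0,0,-0.02,0],[0,0,-0.01,0],[0,0,0,0]]' 0
```

```text
time: 3.82
tool_pos: [479.3, -45.3, 90.1]
ee_rot: [-3.138, -0.002, 0.003]
ft_force: [0.0, 0.4, -2.2]
finger_gap: 19.3
time: 4.32
tool_pos: [479.2, -45.1, 82.6]
ee_rot: [-3.138, -0.002, 0.003]
ft_force: [0.1, -0.6, -1.2]
finger_gap: 19.1
```

```bash
python3 -m pendant '[[0,0,0,0],[0,0,0,0],[0,0,0,0],[0,0,0.1,0],[0,0,0.2,0],[0,0,0.3,0],[0,0,0.3,0]]' 0.45; python3 -m pendant '[[-0.05,-0.18,0,-0.25],[-0.06,-0.18,0,-0.25],[-0.06,-0.18,0,-0.25],[-0.06,-0.18,0,-0.25],[-0.06,-0.18,0,-0.25],[-0.06,-0.18,0,-0.25],[-0.06,-0.18,0,-0.25],[-0.06,-0.18,0,-0.25],[-0.06,-0.18,0,-0.25],[-0.05,-0.12,0,-0.25],[0,0,0,0]]' 1
```

```text
time: 5.2
tool_pos: [477.2, -45.3, 221.2]
ee_rot: [-3.138, 0.002, 0.002]
ft_force: [0.8, -0.0, 0.2]
finger_gap: 38.4
time: 6.58
tool_pos: [274.3, -445.5, 239.4]
ee_rot: [-3.0, -0.02, -1.098]
ft_force: [0.8, 0.1, 0.2]
finger_gap: 85.7
```

```bash
python3 -m pendant '[[0,0,0,0],[0,0,0,0]]'
```

```text
time: 6.82
tool_pos: [275.0, -444.9, 240.6]
ee_rot: [-3.0, -0.021, -1.096]
ft_force: [-0.6, -0.4, 0.3]
finger_gap: 85.5
```

```bash
python3 -c "
from bench import *
s=read_state();print(s['joint_positions'].round(3),s['qvel'].round(3),s['ee_rot'].round(3),s['tool_pos'].round(1))"
```

```text
[-1.097  0.102 -0.053  1.395  0.142  3.141] [ 0.009 -0.004  0.004  0.005  0.003 -0.002] [-3.    -0.021 -1.096] [ 275.  -444.9  240.6]
```

The wrist reached its own limit, so I should use the yaw +103° side instead. I'll check whether turning back removes the tilt.

```bash
python3 -m pendant '[[0.1,0.1,0,0.3],[0.1,0.1,0,0.3],[0,0,0,0.3],[0,0,0,0.3],[0,0,0,0]]'; python3 -c "
from bench import *
s=read_state();print(s['joint_positions'].round(3))"
```

```text
time: 7.45
tool_pos: [310.4, -409.2, 242.3]
ee_rot: [-3.0, -0.023, -0.437]
ft_force: [-0.2, 0.3, -0.4]
finger_gap: 85.3
[-0.998  0.149  0.004  1.483  0.132  2.576]
```

Tilt of 0.14 rad persists, since rows preserve the measured tilt. The mirrored limit (q6 = -π with positive twist) should undo it, so I'll unwind there.

```bash
python3 -m pendant '[[0,0,0,0.35],[0,0,0,0.35],[0,0,0,0.35],[0,0,0,0.35],[0,0,0,0.35],[0,0,0,0.35],[0,0,0,0.35],[0,0,0,0.35],[0,0,0,0.35],[0,0,0,0.35],[0,0,0,0.35],[0,0,0,0.35],[0,0,0,0.35],[0,0,0,0.35],[0,0,0,0.35],[0,0,0,0.35],[0,0,0,0.35],[0,0,0,0.35],[0,0,0,0.35],[0,0,0,0.35]]'; python3 -c "
from bench import *
s=read_state();print(s['joint_positions'].round(3))"
```

```text
time: 9.95
tool_pos: [319.0, -397.9, 246.5]
ee_rot: [-3.003, -0.01, -2.975]
ft_force: [-0.2, -0.6, -0.2]
finger_gap: 85.2
[-0.848  0.003 -0.147  1.309 -0.082 -1.02 ]
```

```bash
python3 -m pendant '[[0,0,0,0.35],[0,0,0,0.35],[0,0,0,0.35],[0,0,0,0.35],[0,0,0,0.35],[0,0,0,0.35],[0,0,0,0.35],[0,0,0,0.35],[0,0,0,0.35],[0,0,0,0.35],[0,0,0,0.35],[0,0.1,0,0.25],[0,0.1,0,0.25],[0,0.1,0,0.25],[0,0,0,0]]'; python3 -c "
from bench import *
s=read_state();print(s['joint_positions'].round(3))"
```

```text
time: 11.82
tool_pos: [392.6, -272.7, 250.3]
ee_rot: [-3.069, -0.008, -0.659]
ft_force: [0.1, 0.0, 0.3]
finger_gap: 85.6
[-0.652  0.029 -0.105  1.428  0.072 -3.134]
```

```bash
python3 -m pendant '[[0,0.1,0,0.25],[0,0.1,0,0.25],[0,0.1,0,0.25],[0,0,0,0]]'; python3 -c "
from bench import *
s=read_state();print(s['joint_positions'].round(3))"
```

```text
time: 12.32
tool_pos: [427.1, -158.0, 250.6]
ee_rot: [-3.129, -0.01, -0.368]
ft_force: [0.5, -0.1, 0.1]
finger_gap: 85.3
[-0.362 -0.014 -0.146  1.428  0.012 -3.136]
```

```bash
python3 -m pendant '[[0,0,0,-0.35],[0,0,0,-0.35],[0,0,0,-0.35],[0,0,0,-0.35],[-0.02,-0.1,0,-0.35],[-0.02,-0.1,0,-0.35],[-0.02,-0.1,0,-0.35],[-0.02,-0.1,0,-0.35],[-0.02,-0.1,0,-0.35],[-0.02,-0.1,0,-0.35],[-0.02,-0.1,0,-0.35],[-0.02,-0.1,0,-0.35],[-0.02,-0.1,0,-0.35],[-0.02,-0.1,0,-0.35],[0,0,0,-0.35],[0,0,0,-0.35],[0,0,0,-0.35],[0,0,0,-0.35],[0,0,0,-0.35],[0,0,0,-0.35]]'; python3 -c "
from bench import *
s=read_state();print(s['joint_positions'].round(3))"
```

```text
time: 14.82
tool_pos: [384.6, -335.7, 251.5]
ee_rot: [-3.122, -0.013, 2.159]
ft_force: [0.1, 0.1, 0.1]
finger_gap: 85.3
[-0.709  0.115 -0.008  1.466 -0.015  0.274]
```

```bash
python3 -m pendant '[[0.01,0.03,0,-0.3],[0.01,0.03,-0.2,-0.3],[0,0,-0.25,-0.05],[0,0,-0.2,0],[0,0,-0.15,0],[0,0,0,0]]'; python3 - <<'E'
from h import *
a=read_camera("top")[:,:,::-1];b=read_camera("side")[:,:,::-1]
crops("pics/c3.png",[(a.copy(),420,250,4),(b.copy(),200,330,4)])
s=read_state();print(s['joint_positions'].round(3))
E
```

```text
time: 15.58
tool_pos: [383.1, -333.5, 128.9]
ee_rot: [-3.123, -0.009, 1.78]
ft_force: [0.2, -0.0, 0.8]
finger_gap: 85.3
[-0.71   0.128 -0.258  1.2   -0.009  0.651]
```

View pics/c3.png

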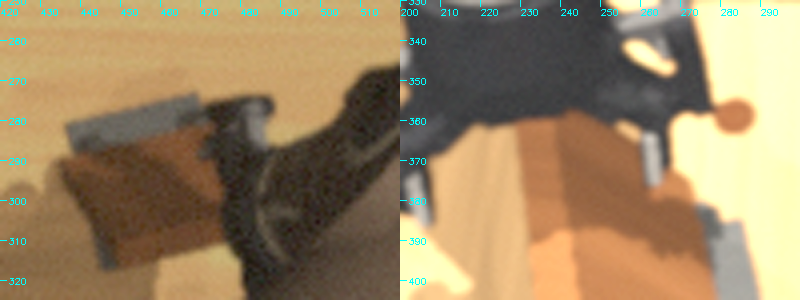

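The open jaws straddle the tall blank's top edge: pads in the side view at (262,370) in front and (206,378) behind. I'll correct by a few mm, descend and close.

```bash
python3 -m pendant '[[0.04,0.05,-0.12,0.03],[0,0,-0.12,0],[0,0,-0.06,0],[0,0,0,0]]'; python3 -m pendant '[[0,0,0,0],[0,0,0,0],[0,0,0,0],[0,0,0,0],[0,0,0,0]]' 0
```

```text
time: 16.18
tool_pos: [392.7, -330.1, 90.9]
ee_rot: [-3.131, 0.002, 1.792]
ft_force: [0.2, 0.4, -0.2]
finger_gap: 85.4
time: 16.8
tool_pos: [399.4, -330.9, 99.6]
ee_rot: [3.134, 0.008, 1.794]
ft_force: [4.4, 4.7, 7.1]
finger_gap: 30.4
```

```bash
python3 -m pendant '[[-0.03,-0.007,0.05,0],[-0.03,-0.007,0.05,0],[-0.03,-0.007,0.05,0],[0,0,0,0]]' 0;  python3 - <<'E'
from h import *
a=read_camera("top")[:,:,::-1];b=read_camera("side")[:,:,::-1]
crops("pics/c4.png",[(a.copy(),420,250,4),(b.copy(),200,330,4)])
E
```

```text
time: 17.3
tool_pos: [400.8, -332.3, 129.0]
ee_rot: [3.098, 0.01, 1.801]
ft_force: [3.1, 3.3, 5.3]
finger_gap: 23.6
```

View pics/c4.png

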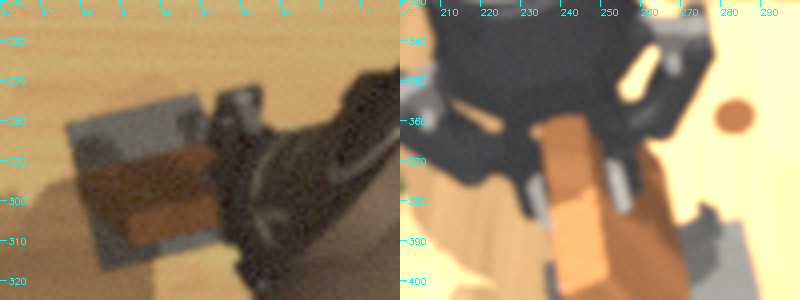

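The blank has turned nearly upright between the pads and is rising. I'll lift straight up.

```bash
python3 -m pendant '[[0,0,0.06,0],[0,0,0.08,0],[0,0,0.15,0],[0,0,0.2,0],[0,0,0.2,0],[0,0,0.1,0],[0,0,0,0]]' 0;  python3 - <<'E'
from h import *
a=read_camera("top")[:,:,::-1];b=read_camera("side")[:,:,::-1]
cv2.imwrite("pics/a5.png",a);cv2.imwrite("pics/b5.png",b)
crops("pics/c5.png",[(a.copy(),420,250,4),(b.copy(),190,300,4)])
print(read_state()['joint_positions'].round(3))
E
```

```text
time: 18.27
tool_pos: [405.0, -330.2, 251.3]
ee_rot: [3.088, 0.008, 1.805]
ft_force: [0.9, 0.1, -2.8]
finger_gap: 19.2
[-0.706  0.091 -0.04   1.405  0.039  0.632]
```

View pics/c5.png

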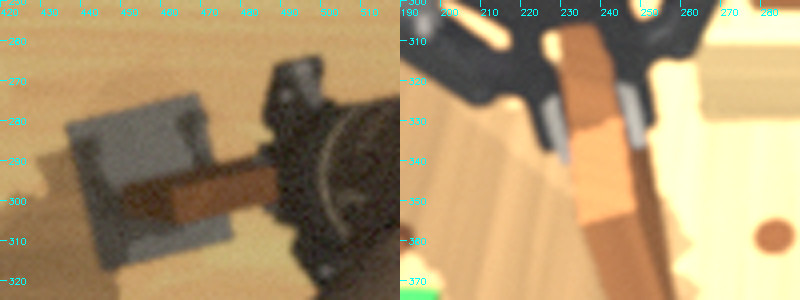

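```bash
python3 - <<'E'
from h import *
for p in([231,306],[241,306],[235,356],[249,353]):
    o,d=ray("side",p); t=(-388-o[1])/d[1]; print(p,(o+d*t).round(0))
a=cv2.imread("pics/b5.png")
cv2.imwrite("pics/c5b.png",cv2.resize(a[290:430,190:310],None,fx=4,fy=4,interpolation=cv2.INTER_CUBIC))
E
```

```text
[231, 306] [ 416. -388.  379.]
[241, 306] [ 428. -388.  379.]
[235, 356] [ 408. -388.  276.]
[249, 353] [ 428. -388.  282.]
```

View pics/c5b.png

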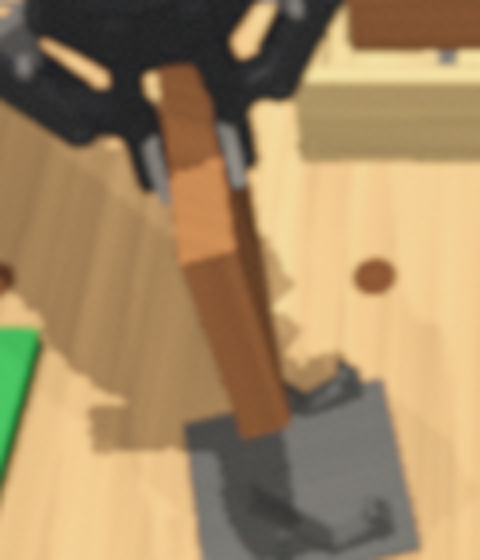

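The tall blank is held flat. Its end face shows in full-image pixels from (236,356)-(249,353) at the top to (251,399)-(262,395) at the bottom.

```bash
python3 - <<'E'
from h import *
for p in([236,355.5],[249,353],[251,399.5],[262.5,394.5]):
    o,d=ray("side",p); t=(-388-o[1])/d[1]; print(p,(o+d*t).round(0))
E
```

```text
[236, 355.5] [ 410. -388.  277.]
[249, 353] [ 428. -388.  282.]
[251, 399.5] [ 419. -388.  163.]
[262.5, 394.5] [ 438. -388.  177.]
```

```bash
python3 -m pendant '[[0.05,0.13,0,0.25],[0.05,0.15,0,0.25],[0.05,0.15,0,0.25],[0.05,0.15,0,0.25],[0.05,0.15,0,0.25],[0.05,0.15,0,0.25],[0.05,0.15,0,0.25],[0.05,0.15,0,0.25],[0.05,0.13,0,0.25],[0.04,0.12,0,0.2],[0,0,0,0],[0,0,0,0]]' 0
```

```text
time: 19.88
tool_pos: [473.0, -106.4, 231.1]
ee_rot: [3.093, -0.021, 3.127]
ft_force: [-0.2, 0.0, -2.7]
finger_gap: 18.9
```

```bash
python3 -m pendant '[[0.04,0.01,-0.15,0.02],[0,0,-0.2,0],[0,0,-0.2,0],[0,0,-0.15,0],[0,0,0,0]]' 0;  python3 - <<'E'
from h import *
b=read_camera("side")[:,:,::-1]
crops("pics/c6.png",[(b.copy(),240,220,4),(read_camera("top")[:,:,::-1].copy(),300,215,4)])
E
```

```text
time: 20.5
tool_pos: [477.1, -108.4, 121.9]
ee_rot: [3.094, -0.023, 3.127]
ft_force: [-1.0, -0.4, -1.3]
finger_gap: 19.0
```

View pics/c6.png

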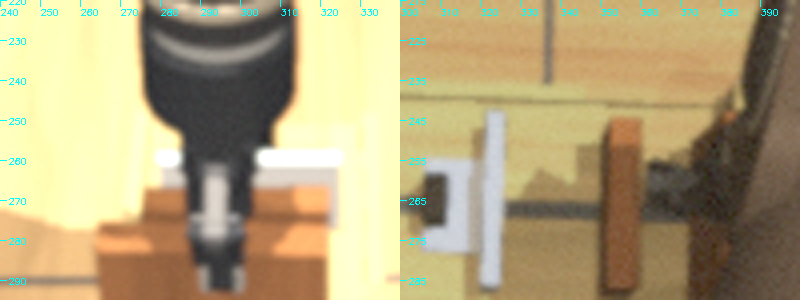

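Tall appears off-centre to the left (side view 264-321, middle blank 276-322). I'll compute how far.

```bash
python3 - <<'E'
from h import *
for p in([264.5,283],[321.5,284]):
    o,d=ray("side",p); t=(-118-o[1])/d[1]; print(p,(o+d*t).round(0))
for p in([264,276],[328,276]): print(proj("side",[400,-115,70]),proj("side",[560,-115,70])); break
E
```

```text
[264.5, 283] [ 415. -118.  144.]
[321.5, 284] [ 532. -118.  140.]
[260.23833568 306.16403488] [334.54693927 305.53681057]
```

```bash
python3 -m pendant '[[0.05,0.02,-0.03,0],[0,0.01,-0.04,0],[0,0,0,0]]' 0; python3 -m pendant '[[0,0,-0.02,0],[0,0,-0.02,0],[0,0,0,0]]' 0; python3 -m pendant '[[0,0,-0.02,0],[0,0,0,0]]' 0
```

```text
time: 20.98
tool_pos: [488.2, -104.3, 115.4]
ee_rot: [3.095, -0.015, 3.126]
ft_force: [-0.2, 0.5, -1.2]
finger_gap: 19.4
time: 21.35
tool_pos: [488.3, -104.2, 109.3]
ee_rot: [3.096, -0.014, 3.127]
ft_force: [-0.8, -0.3, -2.4]
finger_gap: 18.9
time: 21.6
tool_pos: [488.6, -103.9, 107.8]
ee_rot: [3.095, -0.013, 3.127]
ft_force: [1.3, -0.0, -1.3]
finger_gap: 19.2
```

```bash
python3 -m pendant '[[-0.03,0,-0.01,0],[0,0,-0.02,0],[0,0,0,0]]' 0; python3 -m pendant '[[0,0,-0.02,0],[0,0,0,0]]' 0; python3 -m pendant '[[0,0,-0.02,0],[0,0,0,0]]' 0
```

```text
time: 21.98
tool_pos: [485.9, -104.0, 107.7]
ee_rot: [3.095, -0.005, 3.127]
ft_force: [-0.7, -0.2, -2.4]
finger_gap: 18.8
time: 22.22
tool_pos: [485.8, -104.1, 107.3]
ee_rot: [3.095, -0.002, 3.127]
ft_force: [0.5, 0.4, -3.1]
finger_gap: 18.7
time: 22.48
tool_pos: [486.0, -104.2, 107.3]
ee_rot: [3.096, 0.0, 3.127]
ft_force: [-0.1, -0.8, -2.6]
finger_gap: 18.6
```

```bash
python3 -m pendant '[[0,0,-0.04,0],[0,0,0,0]]' 0; python3 -m pendant '[[0,0,-0.04,0],[0,0,0,0]]' 0
```

```text
time: 22.72
tool_pos: [486.9, -103.9, 107.7]
ee_rot: [3.096, 0.007, 3.127]
ft_force: [-0.9, 0.1, -2.9]
finger_gap: 18.6
time: 22.98
tool_pos: [488.9, -103.9, 107.2]
ee_rot: [3.096, 0.015, 3.126]
ft_force: [-0.3, -0.4, -2.6]
finger_gap: 18.9
```

```bash
python3 -c "
from bench import *
s=read_state();print(s['joint_positions'].round(3),s['tau'].round(1),s['ft_force'],s['moment'].round(2))"
```

```text
[-0.238  0.105 -0.337  1.124  0.048 -0.223] [  0.1 -43.2  36.3  -0.2   0.3  -0. ] [-0.26174553 -0.40580162 -2.61170618] [-0.07  0.04 -0.01]
```

```bash
python3 - <<'E'
from h import *
crops("pics/c7.png",[(read_camera("side")[:,:,::-1].copy(),240,240,4),(read_camera("top")[:,:,::-1].copy(),300,215,4)])
E
```

```text
(no output)
```

View pics/c7.png

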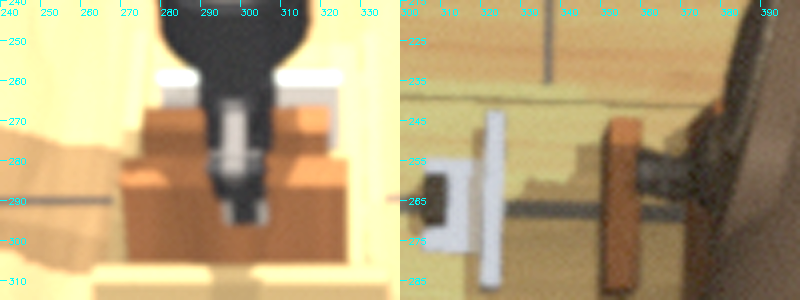

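```bash
python3 -m pendant '[[0,0,-0.02,0]]' 0; python3 - <<'E'
from h import *
for y in(-110,-116):print(proj("side",[425,y,132]),proj("side",[545,y,132]))
for y in(-110,-116):
  for p in([270.5,287.5],[326.5,286]):
    o,d=ray("side",p); t=(y-o[1])/d[1]; print(p,(o+d*t).round(0))
E
```

```text
time: 23.2
tool_pos: [490.2, -104.1, 106.6]
ee_rot: [3.096, 0.018, 3.126]
ft_force: [-14.6, 3.6, 44.1]
finger_gap: 18.8
[270.00270617 284.20398506] [327.91085652 283.77954098]
[269.77907613 286.29886365] [327.9770744 285.866129 ]
[270.5, 287.5] [ 425. -110.  122.]
[326.5, 286] [ 542. -110.  125.]
[270.5, 287.5] [ 426. -116.  128.]
[326.5, 286] [ 542. -116.  132.]
```

A push shows 44 N, so it is on the floor; idle rows relax the force, which hid this before. Release.

```bash
python3 -m pendant '[[0,0,0.01,0],[0,0,0,0],[0,0,0,0],[0,0,0,0],[0,0,0.05,0],[0,0,0.15,0],[0,0,0.25,0],[0,0,0.3,0],[0,0,0,0]]' 0.4; python3 - <<'E'
from h import *
a=read_camera("top")[:,:,::-1];b=read_camera("side")[:,:,::-1]
cv2.imwrite("pics/a8.png",a);cv2.imwrite("pics/b8.png",b)
crops("pics/c8.png",[(b.copy(),240,220,4),(a.copy(),300,215,4)])
E
```

```text
time: 24.32
tool_pos: [488.3, -103.9, 221.2]
ee_rot: [3.095, 0.012, 3.126]
ft_force: [0.7, 0.2, -0.5]
finger_gap: 33.9
```

View pics/c8.png

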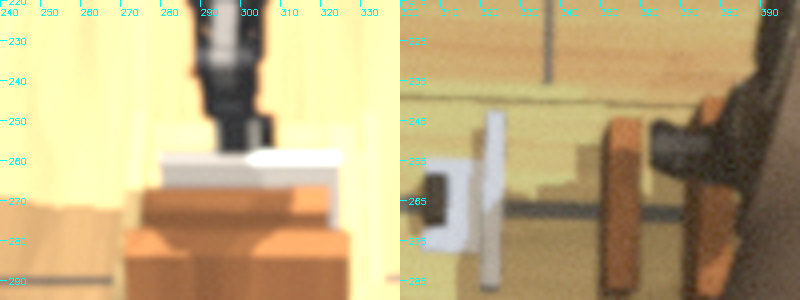

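Both blanks stand upright: the tall one's top at side (270-327, 278-284) by the wall, the middle one's at (276-322, 268). Next is the short blank: over to (482,349), yaw 86°.

```bash
python3 -m pendant '[[0,0.2,0.02,-0.26],[0,0.25,0.02,-0.26],[0,0.25,0.02,-0.26],[0,0.25,0,-0.26],[0,0.25,0,-0.26],[0,0.25,0,-0.26],[0,0.25,0,-0.26],[0,0.25,0,-0.26],[0,0.25,0,-0.26],[0,0.25,0,-0.26],[0,0.2,0,-0.26],[0,0,0,0],[0,0,0,0]]' 1; python3 - <<'E'
from h import *
print(read_state()['joint_positions'].round(2))
def show(name,ps,z):
    P=[onz("top",p,z)[:2] for p in ps];print(name,P[0].round(1),P[1].round(1))
show("middle -y/+y at x~475",([360,267],[350.5,267]),112)
E
```

```text
time: 26.05
tool_pos: [476.6, 303.3, 205.4]
ee_rot: [3.117, 0.001, 1.578]
ft_force: [0.1, 0.4, -0.1]
finger_gap: 85.4
[ 0.57  0.19 -0.03  1.34 -0.01  2.14]
middle -y/+y at x~475 [474.  -55.5] [473.4 -32.5]
```

```bash
python3 -m pendant '[[0.02,0.14,0,-0.1],[0.02,0.14,-0.15,-0.05],[0,0,-0.2,0],[0,0,-0.15,0],[0,0,0,0]]' 1; python3 - <<'E'
from h import *
b=read_camera("side")[:,:,::-1];cv2.imwrite("pics/b9.png",b)
a=read_camera("top")[:,:,::-1];cv2.imwrite("pics/a9.png",a)
E
```

```text
time: 26.68
tool_pos: [482.9, 340.1, 127.4]
ee_rot: [3.119, 0.003, 1.495]
ft_force: [-0.0, -0.2, -0.6]
finger_gap: 85.2
```

```bash
python3 -m pendant '[[0,0.06,-0.1,0],[0,0,-0.12,0],[0,0,-0.1,0]]' 1; python3 -m pendant '[[0,0,-0.06,0],[0,0,0,0]]' 1
```

```text
time: 27.15
tool_pos: [486.3, 352.1, 83.5]
ee_rot: [3.11, -0.005, 1.495]
ft_force: [-0.4, 0.3, -0.3]
finger_gap: 85.3
time: 27.4
tool_pos: [485.7, 352.0, 72.6]
ee_rot: [3.112, -0.004, 1.495]
ft_force: [0.7, 0.4, 0.1]
finger_gap: 85.2
```

Down a touch more, then close.

```bash
python3 -m pendant '[[-0.01,-0.01,-0.035,0],[0,0,0,0]]' 1; python3 -m pendant '[[0,0,0,0],[0,0,0,0],[0,0,0,0],[0,0,0,0],[0,0,0,0]]' 0
```

```text
time: 27.65
tool_pos: [484.4, 350.7, 67.7]
ee_rot: [3.111, -0.004, 1.495]
ft_force: [-1.4, -1.0, -0.3]
finger_gap: 85.5
time: 28.28
tool_pos: [490.8, 351.1, 75.9]
ee_rot: [3.094, -0.007, 1.493]
ft_force: [4.9, -5.1, 9.2]
finger_gap: 25.4
```

Same behaviour as the tall one, so I'll draw along its height and then up.

```bash
python3 -m pendant '[[-0.03,0.002,0.05,0],[-0.03,0.002,0.05,0],[-0.03,0.002,0.05,0],[0,0,0,0]]' 0; python3 -m pendant '[[0,0,0.06,0],[0,0,0.08,0],[0,0,0.15,0],[0,0,0.2,0],[0,0,0.2,0],[0,0,0.1,0],[0,0,0,0]]' 0; python3 - <<'E'
from h import *
b=read_camera("side")[:,:,::-1];cv2.imwrite("pics/b10.png",b)
a=read_camera("top")[:,:,::-1];cv2.imwrite("pics/a10.png",a)
for n,im in(("top",a),("side",b)):
    hs=cv2.cvtColor(im.copy(),cv2.COLOR_BGR2HSV); m=cv2.inRange(hs,(3,110,60),(13,255,255))
    c=proj(n,[485,350,170]); print(n,c)
    k,_,st,ce=cv2.connectedComponentsWithStats(m)
    for i in range(1,k):
        if st[i,4]>15 and np.linalg.norm(ce[i]-c)<70: print(st[i],ce[i].round())
E
```

```text
time: 28.78
tool_pos: [489.6, 352.3, 105.4]
ee_rot: [3.067, -0.011, 1.487]
ft_force: [2.8, -0.7, 2.1]
finger_gap: 20.3
time: 29.65
tool_pos: [485.5, 351.8, 227.0]
ee_rot: [3.076, -0.009, 1.489]
ft_force: [0.1, -0.0, -2.1]
finger_gap: 19.2
top [188.73499102 255.05983412]
[183 177  21  20 115] [194. 188.]
[187 248  15  12 110] [194. 254.]
side [302.99672352 156.7545436 ]
[297 123  14  43 340] [304. 144.]
[312 134  25   9 195] [325. 138.]
[359 139  11   7  28] [364. 143.]
[361 166  13   7  40] [368. 168.]
[359 179  17   9  59] [366. 184.]
```

```bash
python3 - <<'E'
from h import *
b=cv2.imread("pics/b10.png")
m=cv2.inRange(cv2.cvtColor(b,cv2.COLOR_BGR2HSV),(3,110,60),(13,255,255))[118:170,292:316]
for r,row in enumerate(m): print(118+r,''.join('#' if v else '.' for v in row), int(b[118+r,304].sum()))
for p in([305,166],[309,164],[304,140],[304,135]):
    o,d=ray("side",p); t=(307-o[1])/d[1]; print(p,(o+d*t).round(0))
E
```

```text
118 ........................ 169
119 ........................ 192
120 ........................ 218
121 ........................ 231
122 ........................ 234
123 .........##............. 229
124 ........######.......... 225
125 ........######.......... 215
126 ........#####........... 223
127 .......######........... 226
128 .......######........... 228
129 .......######........... 234
130 .......######........... 229
131 .......######........... 239
132 .......######........... 268
133 ......########.......... 309
134 ......########......###. 325
135 ......########......#### 320
136 .....#########.......### 313
137 .....#..######.......### 283
138 .....#########.......### 252
139 .....##########......### 221
140 ......############...### 213
141 ......############...##. 208
142 ......############...### 209
143 ......#############..... 212
144 .......###########...... 211
145 ........#########....... 212
146 ........##########...... 215
147 ........##########...... 223
148 ........##########...... 220
149 ........##########...... 227
150 .........##########..... 226
151 .........#########...... 222
152 .........#########...... 206
153 .........#########...... 202
154 .........#########...... 203
155 .........#########...... 204
156 ..........#######....... 205
157 ..........#######....... 210
158 ...........######....... 215
159 ..........######........ 215
160 ...........######....... 222
161 ..........#######....... 225
162 ...........######....... 219
163 ...........#####........ 213
164 ...........#####........ 211
165 ..........#######....... 251
166 ........................ 340
167 ........................ 394
168 ........................ 402
169 ........................ 395
[305, 166] [491. 307. 166.]
[309, 164] [502. 307. 172.]
[304, 140] [490. 307. 244.]
[304, 135] [491. 307. 258.]
```

The short blank is held upright, with its bottom about 62 mm below the TCP and its top about 24 mm above. Carry it to the rack.

```bash
python3 -m pendant '[[0,-0.2,0.02,0.26],[0,-0.2,0.02,0.26],[0,-0.2,0.02,0.26],[0,-0.2,0.02,0.26],[0,-0.2,0,0.26],[0,-0.2,0,0.26],[0,-0.2,0,0.26],[0,-0.2,0,0.26],[0,-0.2,0,0.26],[0,-0.2,0,0.26],[0,-0.15,0,0.26],[0,0,0,0.2],[0,0,0,0]]' 0
```

```text
time: 31.38
tool_pos: [474.9, 16.8, 216.2]
ee_rot: [3.098, -0.021, -3.138]
ft_force: [-0.1, 0.3, -1.4]
finger_gap: 18.8
```

```bash
python3 -m pendant '[[0.04,-0.1,0,0],[0.01,-0.02,-0.1,0],[0,0,-0.2,0],[0,0,-0.2,0],[0,0,-0.1,0],[0,0,0,0]]' 0;  python3 - <<'E'
from h import *
b=read_camera("side")[:,:,::-1]
crops("pics/c11.png",[(b.copy(),240,220,4),(read_camera("top")[:,:,::-1].copy(),300,215,4)])
E
```

```text
time: 32.12
tool_pos: [481.7, -2.5, 119.2]
ee_rot: [3.098, -0.025, 3.14]
ft_force: [-0.1, 0.3, -0.9]
finger_gap: 18.5
```

```bash
python3 -m pendant '[[0,0,-0.1,0],[0,0,-0.08,0],[0,0,-0.03,0],[0,0,-0.03,0]]' 0; python3 -m pendant '[[0,0,-0.03,0]]' 0; python3 -m pendant '[[0,0,-0.03,0]]' 0
```

```text
time: 32.72
tool_pos: [484.4, -2.4, 84.6]
ee_rot: [3.098, -0.018, 3.14]
ft_force: [0.0, -0.1, -1.3]
finger_gap: 18.9
time: 32.85
tool_pos: [484.4, -2.4, 79.9]
ee_rot: [3.098, -0.018, 3.14]
ft_force: [0.7, -0.2, -0.4]
finger_gap: 18.5
time: 32.98
tool_pos: [484.5, -2.2, 77.0]
ee_rot: [3.098, -0.017, 3.14]
ft_force: [-10.8, 0.7, 37.2]
finger_gap: 18.7
```

On the floor (37 N at z 77). Release slightly and rise.

```bash
python3 -m pendant '[[0,0,0.01,0],[0,0,0,0],[0,0,0,0],[0,0,0,0],[0,0,0.05,0],[0,0,0.15,0],[0,0,0.25,0],[0,0,0.3,0],[0,0,0,0]]' 0.35; python3 - <<'E'
from h import *
a=read_camera("top")[:,:,::-1];b=read_camera("side")[:,:,::-1]
cv2.imwrite("pics/b12.png",b)
m=cv2.inRange(cv2.cvtColor(a.copy(),cv2.COLOR_BGR2HSV),(3,110,60),(13,255,255))
for r in(250,280,284): print(r,[int(i) for i in np.flatnonzero(m[r,290:400])+290])
m=cv2.inRange(cv2.cvtColor(b.copy(),cv2.COLOR_BGR2HSV),(3,110,60),(13,255,255))
for r in range(250,310,4): x=np.flatnonzero(m[r,255:345])+255; print(r,(x.min(),x.max(),len(x)) if len(x) else None)
E
```

```text
time: 34.1
tool_pos: [484.3, -2.2, 196.0]
ee_rot: [3.098, -0.016, 3.14]
ft_force: [0.8, -0.3, -0.5]
finger_gap: 29.8
250 []
280 []
284 [373]
250 None
254 None
258 (np.int64(281), np.int64(308), 13)
262 (np.int64(281), np.int64(318), 37)
266 (np.int64(281), np.int64(319), 39)
270 (np.int64(276), np.int64(321), 13)
274 (np.int64(276), np.int64(320), 45)
278 (np.int64(275), np.int64(324), 26)
282 (np.int64(273), np.int64(292), 9)
286 (np.int64(273), np.int64(325), 53)
290 (np.int64(273), np.int64(325), 53)
294 (np.int64(273), np.int64(325), 53)
298 (np.int64(273), np.int64(325), 53)
302 (np.int64(274), np.int64(325), 52)
306 None
```

The short blank stands: side-view width 281-319 px is about 91 mm. Next I close the fingers, go behind the grip block and push the stop.

```bash
python3 -m pendant '[[-0.01,0.2,0,0],[-0.01,0.25,0,0],[0,0.2,0,0],[0,0,0,0],[0,0,0,0]]' 0
```

```text
time: 34.83
tool_pos: [476.2, 96.5, 185.8]
ee_rot: [3.1, -0.032, 3.138]
ft_force: [-0.9, -0.5, -0.5]
finger_gap: -0.0
```

```bash
python3 -m pendant '[[0.03,0.07,-0.05,0],[0,0,-0.2,0],[0,0,-0.25,0],[0,0,-0.2,0],[0,0,-0.1,0],[0,0,0,0]]' 0; python3 -m pendant '[[0,0,-0.08,0]]' 0
```

```text
time: 35.58
tool_pos: [481.7, 105.4, 60.0]
ee_rot: [3.1, -0.033, 3.133]
ft_force: [-0.0, 0.6, 0.6]
finger_gap: 0.0
time: 35.7
tool_pos: [483.1, 105.6, 49.1]
ee_rot: [3.099, -0.03, 3.132]
ft_force: [1.1, -1.0, 0.2]
finger_gap: -0.3
```

```bash
python3 -m pendant '[[0,-0.05,0,0],[0,-0.05,0,0],[0,-0.05,0,0]]' 0; python3 -m pendant '[[0,-0.04,0,0],[0,-0.04,0,0],[0,-0.04,0,0],[0,-0.04,0,0]]' 0; python3 -m pendant '[[0,-0.04,0,0],[0,-0.04,0,0],[0,-0.04,0,0]]' 0
```

```text
time: 36.08
tool_pos: [483.5, 83.0, 49.8]
ee_rot: [3.096, -0.029, 3.133]
ft_force: [-1.0, 3.3, -2.7]
finger_gap: -0.2
time: 36.58
tool_pos: [483.2, 58.1, 49.9]
ee_rot: [3.094, -0.029, 3.134]
ft_force: [-0.1, 5.0, -1.3]
finger_gap: -0.1
time: 36.95
tool_pos: [483.0, 39.5, 49.9]
ee_rot: [3.092, -0.03, 3.134]
ft_force: [-0.9, 5.7, -2.3]
finger_gap: -0.1
```

```bash
python3 -m pendant '[[0,-0.03,0,0],[0,-0.03,0,0],[0,-0.03,0,0],[0,-0.03,0,0]]' 0; python3 -m pendant '[[0,-0.03,0,0],[0,-0.03,0,0]]' 0; python3 -m pendant '[[0,-0.02,0,0],[0,-0.02,0,0]]' 0;python3 -m pendant '[[0,-0.02,0,0]]' 0
```

```text
time: 37.45
tool_pos: [482.8, 21.1, 49.9]
ee_rot: [3.089, -0.03, 3.135]
ft_force: [-0.4, 6.6, -2.0]
finger_gap: -0.1
time: 37.7
tool_pos: [482.6, 12.2, 50.0]
ee_rot: [3.087, -0.03, 3.135]
ft_force: [0.6, 6.8, -1.8]
finger_gap: 0.0
time: 37.95
tool_pos: [482.6, 10.5, 50.1]
ee_rot: [3.074, -0.03, 3.137]
ft_force: [0.3, 22.3, -3.0]
finger_gap: -0.1
time: 38.08
tool_pos: [482.5, 10.7, 50.3]
ee_rot: [3.066, -0.03, 3.14]
ft_force: [0.3, 19.3, -2.9]
finger_gap: -0.1
```

Force rose to 20 N and motion stopped: the row is against the wall. I'll back off, rise, and take the last look.

```bash
python3 -m pendant '[[0,0.1,0,0],[0,0.15,0,0],[0,0.15,0.1,0],[0,0.05,0.25,0],[0,0.1,0.3,0],[0,0.3,0.2,0],[0,0.3,0,0],[0,0,0,0],[0,0,0,0]]' 0; python3 - <<'E'
from h import *
a=read_camera("top")[:,:,::-1];b=read_camera("side")[:,:,::-1]
cv2.imwrite("pics/a13.png",a);cv2.imwrite("pics/b13.png",b)
crops("pics/c13.png",[(b.copy(),260,240,5),(a.copy(),325,230,5)])
E
```

```text
time: 39.2
tool_pos: [484.5, 182.0, 184.3]
ee_rot: [3.083, -0.021, 3.134]
ft_force: [-0.2, -0.0, -0.8]
finger_gap: -0.4
```

View pics/c13.png

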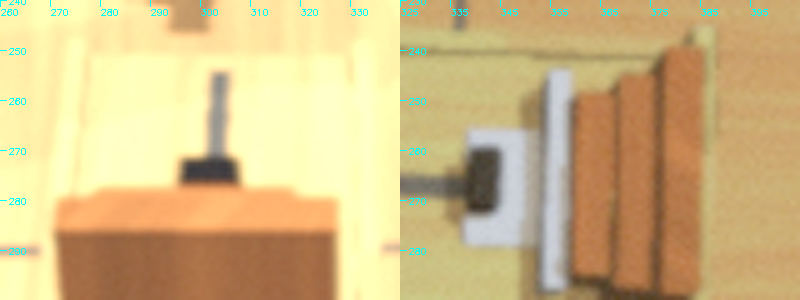

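The picture shows the row packed wall–tall–middle–short–stop, in the top view at x≈385, 372, 364, 356 and 355-359. I'll check the numbers.

```bash
python3 - <<'E'
from h import *
f=lambda X,Y:[325+(X-400)/5,230+Y/5]
for n,X,Y,z in(("stop face",569,180,70),("stop back",545,180,70),("short +y",573,190,98),("short -y",613,190,98),("mid +y",616,190,112),("mid -y",655,190,112),("tall +y",660,190,132),("tall -y",702,190,132),
 ("tall xend hi",680,46,132),("tall xend lo",680,294,132),("mid hi",637,75,112),("mid lo",637,290,112),("short hi",592,94,98),("short lo",592,276,98)):
    print(n,(onz("top",f(X,Y),z)-[480,-115,0]).round(1)[:2])
E
```

```text
stop face [ 1.  59.4]
stop back [ 0.7 71.4]
short +y [-7.  59.4]
short -y [-6.5 39.8]
mid +y [-8.  39.6]
mid -y [-7.5 20.6]
tall +y [-9.7 20.3]
tall -y [-9.2  0.1]
tall xend hi [60.2 11.3]
tall xend lo [-59.2  10.1]
mid hi [48.5 30.1]
mid lo [-56.2  28.8]
short hi [40.6 50.8]
short lo [-48.8  49.5]
```

Every face lies where it should: 0, 20, 40 and 59.4 mm from the wall, with the top edges at the right heights and x offsets within 5 mm. The tool is clear, so I'll hand in.

```bash
python3 -c "
from bench import *
print(finish_job(), read_state()['time'])"
```

```text
the job is handed in; nothing more can be done
the job is handed in; nothing more can be done
```

I packed the row and handed the job in at about 39 s of the 72 s allowed; no verdict is reported. I moved the middle blank about 23 mm from the wall. I then drew the tall and short blanks out of their stands, stood each in the rack, and pushed the stop from behind its grip block until the force rose to about 20 N.

**Last checks (top camera):**

| Part | Measured from the wall, mm | Offset from middle line, mm |
|---|---|---|
| Tall blank | 0–20 | about 0.5 |
| Middle blank | 21–40 | about -4 |
| Short blank | 40–59 | about -4 |
| Stop face | 59.4 | – |

- **Snug:** the stop face puts the joint at about 0.125, and I measured no gaps over 1 mm.
- **Upright and on the floor:** I did not measure tilt after the push. I infer both from the top edges fitting together at the expected heights.
- **Let go:** the gripper ended about 180 mm above the bench, clear of everything.
- **Bystanders:** the arm's route stayed well clear of the bottle, mug, jar and sanding block, but I did not measure them again at the end.

**What went wrong on the way:**
- The wrist joint ran into its travel limit once and left the tool tilted by 0.14 rad. Turning it against the opposite limit cut the tilt to 0.012 rad. It was back to about 0.05 rad after the blanks were drawn out.
- When I set the tall blank down, the force reading at first showed no contact because idle rows relax it. A single push then read 44 N, in case finger contact counts toward the 40 N limit.

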